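# Drop a used ink cartridge through the returns box flap

### The job

Push the returns box's self-closing flap open by pressing its raised wing down with one finger, and while that finger keeps the flap open, push the used ink cartridge along its lane with the other finger until it drops through the hole into the box. Then let the flap swing shut and leave everything untouched. Do not pick up or lift the cartridge, and leave the other things on the bench where they are.

Things in the scene. Friction and masses are not known exactly. Their poses are not given: they have to be found in the camera images.
- box: returns box for used cartridges, fixed to the bench, sheet metal, in mm 290 (its x) x 190 (y) x 120 high, spans x -180..110, y -95..95. Origin on the bench under the hole's near edge; x runs along the lane from deck to hole (away from the robot), y left, z up. Top at z 120: loading deck at x -180..0, then the drop hole at x 0..95, y -60..6, covered by the flap
- lane_end (a point): point on the deck at the near edge of the drop hole, on the lane's centre line (box x 0, y -37, z 120). The lane, 42 wide, runs up to here along the box's x between two guides 12 high and 5 thick (box x -175..-2)
- cartridge_center (a point): centre (half-way up) of the used ink cartridge lying in the lane on the deck: black block 60 (its x, along the lane) x 38 (its y) x 24 high, about 70 g. It slides freely along the lane
- flap (a joint): angle (rad) of the self-closing flap: 0 shut (spring and stop), 0.98 fully open (stop). One rigid piece, leaf right of the hinge and push wing left of it; pushing the wing down raises the leaf. Hinge line along the box's x at box y 10, z 120. Takes about 2 to 6 N at the wing, springs shut when let go. From about 0.75 rad the cartridge passes under the leaf
- leaf_edge (a point): middle of the free (right) edge of the flap's leaf, a flat aluminium plate at box x 2..93 reaching 72 right of the hinge. Shut, it lies flush over the hole and bears the cartridge without opening. Open, it stands up to 60 above the deck over the hole, so keep the gripper short of box x 2 or above it
- wing_edge (a point): middle (box x -41) of the upper edge of the flap's push wing, a plate at box x -175..93, 76 from hinge to edge, rounded edge 8 thick. Shut, it stands 60 degrees up from the deck, edge 66 above the deck and 38 left of the hinge; pushed down it swings out to the left, nearly flat on the deck. A finger can slide along it while holding it down
- toner: large black toner cartridge lying on the bench, about 185 x 55 x 50; bystander, leave alone; origin at the centre of its underside
- tank: upright black ink tank, 75 x 34 x 62 tall; bystander, leave alone; origin at the centre of its underside
- toner_bottle: upright grey bottle, diameter 52, 120 tall; bystander, leave alone; origin at the centre of its underside
- screw_cup: steel cup, diameter 70, 50 tall; bystander, leave alone; origin at the centre of its underside
- staple_carton: small cardboard carton, 70 x 50 x 40 tall; bystander, leave alone; origin at the centre of its underside
- screwdriver: screwdriver lying on the bench, 200 long; bystander, leave alone; origin near its mid-length, on the bench
- feed_roller: small upright rubber roller, diameter 32, 45 tall; bystander, leave alone; origin at the centre of its underside
Things that resemble listed ones, but are neither listed nor needed, are in the scene too. What is shaped like the part that bears cartridge_center but pink or purple is not meant.

How it is judged:
On the way, in this order (a step that is already met when the one before it is completed fails the run):
1. the flap is pushed open (over 0.55 rad) while the cartridge still lies on the deck (value of joint flap above 0.55 rad and x of cartridge_center in the frame of box below 0 m and z of cartridge_center in the frame of box above 0.125 m), for 0.1 s.
2. the cartridge has dropped into the box while the flap is still held open (over 0.35 rad) (z of cartridge_center in the frame of box between 0 and 0.09 m and x of cartridge_center in the frame of box between -0.18 and 0.11 m and y of cartridge_center in the frame of box between -0.095 and 0.095 m and value of joint flap above 0.35 rad), for 0.1 s.
At the end, for the whole second after the job is handed in: the cartridge lies at rest inside the box, its centre below the deck by 30 mm or more, and the flap is shut (within 0.08 rad) (z of cartridge_center in the frame of box between 0 and 0.09 m and x of cartridge_center in the frame of box between -0.18 and 0.11 m and y of cartridge_center in the frame of box between -0.095 and 0.095 m and value of joint flap below 0.08 rad and linear speed of cartridge below 0.02 m/s); the robot touches nothing.
It fails at once if the cartridge is lifted more than 20 mm off the deck (z of cartridge_center in the frame of box above 0.152 m).
It fails at once if a bystander is moved by more than 30 mm (distance of any of toner, tank, toner_bottle, screw_cup, staple_carton, screwdriver, feed_roller from where it was at the start of the episode above 0.03 m).
It also fails if it takes over 38 s, if anything falls off the work surface, if the arm or the gripper's body presses on something with over 40 N, if the wrist force passes 120 N, or if a joint passes its speed limit or range.

### The arm

A 7-joint arm with a two-finger parallel gripper is mounted at the origin on the work surface. World frame = base frame: x ahead of the robot, y to its left, z up, the work surface at z = 0. Lengths are in m, angles in rad, forces in N, time in s.
With the tool pointing down it reaches from about 0.425 to 1.025 m from the base axis. Payload 9.4 kg.
Tool frame: the origin (TCP) lies midway between the tips of the shut fingers; the grasp point (between the pads) lies 19 mm behind it; z points along the fingers, y is the line along which they close (so a half turn about z gives the same grasp; the last joint's range is limited). The gripper opens to 85 mm and grips with 20 to 120 N. Pads are 22 mm wide; open, the fingers measure 114 mm over their backs; the gripper's body (76 mm by 85 mm) begins 54 mm behind the grasp point. The pads swing forward as they close: fully open they stand 13 mm farther back than shut.
Start: joints at [-1.307, 0.599, -0.003, 1.599, 0.002, 0.943, -0.08], TCP at [0.242, 0.683, 0.231] pointing down, gripper open.
Joint ranges: [-2.57, 2.57], [-0.35, 1.97], [-1.29, 1.29], [0.11, 2.56], [-1.05, 4.19], [0.11, 1.86], [-2.63, 2.63]. Speed limits (rad/s): [2.22, 2.22, 3.01, 3.01, 3.14, 3.14, 3.14].

### API

Orientations are given as a rotation vector (axis times angle).
In Python, from rig import manip gives the robot as it stands.
- The arm moves only by the shell command python3 -m pendant 'ROWS' [FORCE]. ROWS is JSON, a list of rows, each a list of 3 entries, a list of its own where there are three numbers: the turn, a rotation vector about the tool's x, y, z in degrees, then the shift along the tool's x, y, z in cm, then the finger opening in cm, from 0 to 8.54. A call has 1 to 12 rows; each row shifts and turns the commanded pose from where the row before left it, along the tool's axes as they then stand; what a row does not reach is not made up. A row lasts 1/10 s, in which the tool goes at most 50 mm and 8.59 degrees, less where a joint would pass 70% of its speed; a pose out of reach is approached as far as the arm can. A call is refused whole if a number of a shift passes 5 or a number of a turn 8.59, either way. A call with a gripper value outside its range is refused whole. The fingers move at their own pace and stop on an object; FORCE is the grip in N (left out, the last holds). Time passes only in rows, so rows that do not move let the fingers close. It gives the time, the measured TCP pose, the force, the opening and the grip force at its end, in the units of the state.
- manip.get_obs(): the state, without advancing time (a new reading comes with each control period).
- manip.read_camera(name): name is "side" or "top"; returns the picture (480x640x3 uint8, red, green, blue); there is no depth.
- manip.calibration(name): a dict with "fov_y" (degrees; the focal length in pixels is half the picture's height over the tangent of half this angle, whatever the lens; pixels are square), "cx", "cy" (the principal point, pixels), "position" and "orientation" of the camera in the world. Camera axes: x right, y up, looking along -z (the intrinsics and any distortion apply to the point x, -y, -z); pixel columns grow to the right and rows downward; lengths in m; the calibration is good to about 2 mm. A picture is of the moment at which its call begins. calibration takes no time and is no camera call.
- manip.job_done(): hands the job in; it is judged then, once.
The state is a dict: "t": time; "joint_positions": joint angles; "qvel": joint speeds; "effort": joint torques, N m; "tool_pos": TCP position; "eef_rot": TCP orientation; "contact_force": force on the tool from outside, world axes, zero at the start; "moment": the same for the moment, N m; "finger_gap": opening from 0.0 (shut) to 1.0 (fully open); "gripper_force": force on a finger pad.
Only numpy, scipy, OpenCV 4.12 (cv2) and the standard library are available. Lean on these libraries where they do the work, as an engineer would, in place of code of your own. Each camera call takes 0.05 s, during which the arm holds its last target. There are 200 camera calls.

## Working session

There is one attempt and no reset: what is moved stays moved. The work goes in short steps, Python scripts to look and compute and a shell command to move; the robot and the scene stay as the last step left them, time stands still between calls to the robot, and variables do not carry over. Pictures are saved under pics/ and viewed, at most 10 in all, crops included, and the job is handed in when it is done.

```bash
mkdir -p pics; ls
python3 - <<'E'
from rig import manip
import cv2
for n in("side","top"):
    print(n,manip.calibration(n))
    cv2.imwrite(f"pics/{n}0.png",manip.read_camera(n)[...,::-1])
o=manip.get_obs();print({k:o[k] for k in("t","tool_pos","eef_rot","finger_gap","contact_force")})
E
```

```text
pics
side {'fov_y': 56.35264468627508, 'cx': 311.49628859587966, 'cy': 236.99871667228786, 'position': array([ 0.4636531 , -0.75772447,  0.68469993]), 'orientation': array([ 0.94889871, -0.03687774, -0.10214193])}
top {'fov_y': 57.512607981132405, 'cx': 321.6305628776947, 'cy': 234.65331783849615, 'position': array([0.49243355, 0.02286871, 1.29577689]), 'orientation': array([ 0.04709198, -0.03889817, -1.57395799])}
{'t': 0.1, 'tool_pos': array([0.24219878, 0.68289206, 0.23048879]), 'eef_rot': array([-5.32683182e-01, -3.09598429e+00,  2.18162316e-03]), 'finger_gap': 0.9999973311485194, 'contact_force': array([-0.08100915,  0.02486597, -0.81723586])}
```

View pics/side0.png

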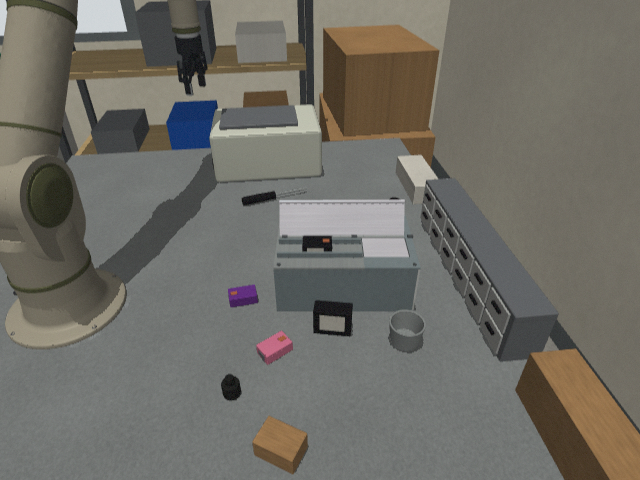

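View pics/top0.png

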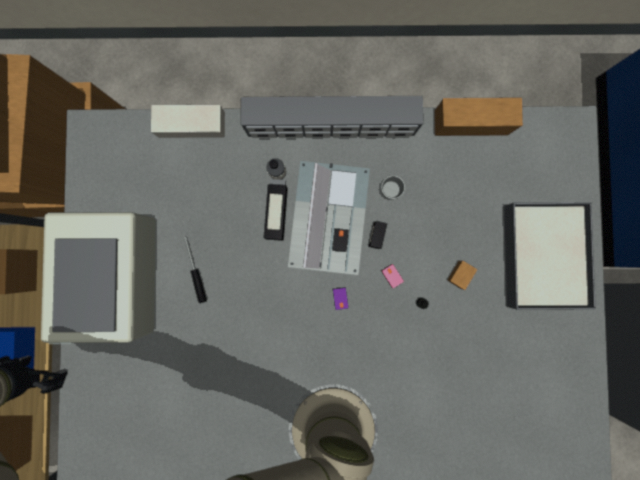

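The box sits around (330,217) in the top view. The black cartridge with the orange label is in its lane, at (341,239) top and (317,242) side. The pink (392,275) and purple (341,298) lookalikes on the bench are the wrong colour, and the black block at (378,235) is the tank. I'll confirm with one enlarged crop.

Run:
```python
import cv2,numpy as np
t=cv2.imread("pics/top0.png")[150:285,275:395]; s=cv2.imread("pics/side0.png")[190:315,265:425]
cv2.imwrite("pics/c1.png",cv2.resize(t,None,fx=4.4,fy=4.4,interpolation=cv2.INTER_CUBIC))
cv2.imwrite("pics/c2.png",cv2.resize(s,None,fx=4.5,fy=4.5,interpolation=cv2.INTER_CUBIC))
```

```text
(no output)
```

View pics/c1.png

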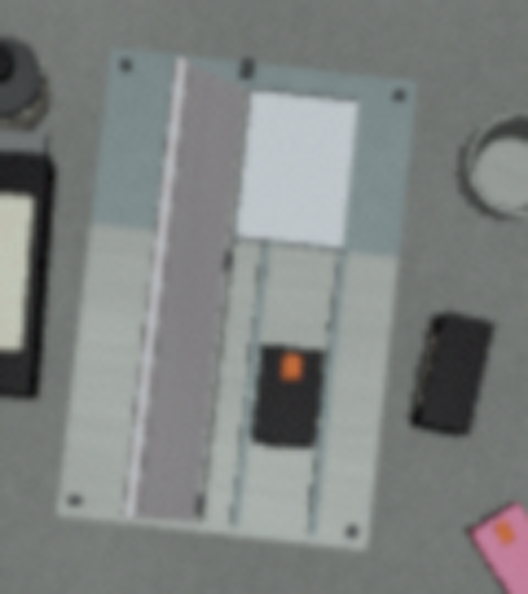

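View pics/c2.png

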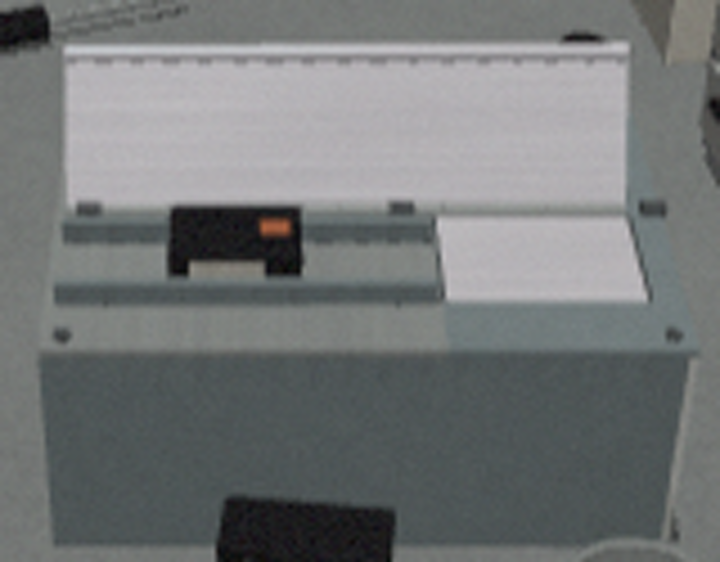

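The crops confirm it: the black block with the orange label lies between the lane guides. Next I'll fit the box pose to the landmarks in both views, and locate the printer, which is near the start pose.

```bash
cat > h.py <<'E'
import numpy as np
from rig import manip
from scipy.spatial.transform import Rotation as R
C={n:manip.calibration(n) for n in("side","top")}
def proj(n,p):
    c=C[n];f=240/np.tan(np.radians(c["fov_y"]/2))
    q=R.from_rotvec(c["orientation"]).inv().apply(np.atleast_2d(p)-c["position"])
    return np.c_[c["cx"]-f*q[:,0]/q[:,2],c["cy"]+f*q[:,1]/q[:,2]]
def ray(n,uv,z):
    c=C[n];f=240/np.tan(np.radians(c["fov_y"]/2));uv=np.atleast_2d(uv)
    d=R.from_rotvec(c["orientation"]).apply(np.c_[(uv[:,0]-c["cx"])/f,-(uv[:,1]-c["cy"])/f,-np.ones(len(uv))])
    return c["position"]+d*((z-c["position"][2])/d[:,2])[:,None]
E
python3 - <<'E'
from h import *
from scipy.optimize import least_squares
T=lambda a:(np.array(a,float)+.5)/4.4-.5+[275,150]
S=lambda a:(np.array(a,float)+.5)/4.5-.5+[265,190]
bt=np.array([[110,95,120],[110,-95,120],[-180,95,120],[-180,-95,120],[93,-62,120],[2,-62,120],[-175,48,186],[93,48,186]])/1e3
pt=T([[110,48],[415,80],[58,516],[368,549],[357,100],[343,246],[130,515],[181,58]])
bs=np.array([[-180,-95,120],[110,-95,120],[2,-62,120],[93,-62,120],[-175,48,188],[93,48,188]])/1e3
ps=S([[38,352],[700,352],[447,300],[650,301],[64,45],[629,45]])
W=lambda p,b:b@R.from_euler('z',p[2]).as_matrix().T+[p[0],p[1],0]
fun=lambda p:np.r_[proj("top",W(p,bt))-pt,proj("side",W(p,bs))-ps].ravel()
r=least_squares(fun,[.6,0,0],loss='soft_l1');p=r.x;print("box",p,np.degrees(p[2]));print(fun(p).reshape(-1,2).round(1).tolist())
inv=lambda w:(w-[p[0],p[1],0])@R.from_euler('z',p[2]).as_matrix()
print("cart top",inv(ray("top",T([[264,345],[324,348],[250,440],[316,447]]),.144)).round(4))
print("cart side bottom",inv(ray("side",S([[168,276],[302,276]]),.12)).round(4), "top",inv(ray("side",S([[170,207],[302,207]]),.144)).round(4))
print("printer",ray("side",[[217,178],[321,174]],0).round(3),[ (z,ray("top",[[133,341],[135,215],[45,340]],z).round(2).tolist()) for z in(.1,.15,.2)])
print(proj("side",[[.2422,.6829,.2305]]),proj("top",[[.2422,.6829,.2305]]))
E
```

```text
box [ 0.6406858   0.00636639 -0.11132014] -6.378174363923256
[[-0.2, -0.6], [0.1, -0.5], [-0.3, -0.7], [-0.3, -0.5], [0.5, -0.2], [0.2, -0.2], [-0.2, 0.1], [-0.3, -0.2], [-0.1, 0.1], [-0.1, -0.7], [-0.3, 0.8], [-0.5, 0.3], [-0.4, 1.3], [-0.9, 0.4]]
cart top [[-0.066  -0.0194  0.144 ]
 [-0.0639 -0.0553  0.144 ]
 [-0.1236 -0.0171  0.144 ]
 [-0.1235 -0.0568  0.144 ]]
cart side bottom [[-0.124  -0.0403  0.12  ]
 [-0.0623 -0.041   0.12  ]] top [[-0.123  -0.0192  0.144 ]
 [-0.062  -0.0199  0.144 ]]
printer [[0.284 0.557 0.   ]
 [0.621 0.541 0.   ]] [(0.1, [[0.27, 0.54, 0.1], [0.61, 0.54, 0.1], [0.27, 0.78, 0.1]]), (0.15, [[0.28, 0.52, 0.15], [0.61, 0.52, 0.15], [0.28, 0.75, 0.15]]), (0.2, [[0.29, 0.5, 0.2], [0.6, 0.5, 0.2], [0.29, 0.72, 0.2]])]
[[196.34346256  95.00067616]] [[ 50.30088924 363.60118218]]
```

```bash
cat >> h.py <<'E'
BP=np.array([.6407,.0064,0]);BR=R.from_euler('z',-.1113)
def go(bx,by,tip,open_=True):
    """turn (deg, tool axes) to square up with the box and shift (cm, squared tool axes) to box mm point, tip height over deck mm"""
    o=manip.get_obs();T0=R.from_rotvec(o["eef_rot"])
    G=BR*R.from_euler('x',np.pi)
    Gs=[BR*R.from_euler('x',np.pi),BR*R.from_euler('z',np.pi)*R.from_euler('x',np.pi)]
    G=min(Gs,key=lambda g:(T0.inv()*g).magnitude())
    w=BR.apply(np.array([bx,by,120+tip-(13 if open_ else 0)])/1e3)+BP
    d=w-o["tool_pos"]
    b=BR.inv().apply(o["tool_pos"]-BP)*1e3
    print("t",round(o["t"],2),"now box mm",b.round(1),"tip h",round(b[2]-120+13,1),"turn",np.degrees((T0.inv()*G).as_rotvec()).round(2),
     "shift cm",(G.inv().apply(d)*100).round(2),"gap",round(o["finger_gap"],3),"F box",BR.inv().apply(o["contact_force"]).round(1))
E
python3 -c "
from h import *
go(-150,-17,90)"
```

```text
t 0.1 now box mm [-471.2  628.   230.5] tip h 123.5 turn [ -0.08  -0.   -13.15] shift cm [-32.12 -64.5    3.35] gap 1.0 F box [-0.1  0.  -0.8]
```

```bash
python3 -m pendant '[[[0,0,-6.6],[0,0,0],8.54],[[0,0,-6.55],[0,0,0],8.54],[[0,0,0],[-1.6,-4,0],8.54],[[0,0,0],[-1.8,-4,0],8.54],[[0,0,0],[-2,-4,0],8.54],[[0,0,0],[-2,-4,0],8.54],[[0,0,0],[-2,-4,0],8.54],[[0,0,0],[-2,-4,0],8.54],[[0,0,0],[-2,-4,0],8.54],[[0,0,0],[-2,-4,0],8.54],[[0,0,0],[-2,-4,0],8.54]]' && python3 -c "
from h import *
go(-150,-17,90)"
```

```text
t: 1.2
tool_pos: [0.3755, 0.3044, 0.2312]
eef_rot: [-0.174, -3.137, 0.0]
contact_force: [1.2, -0.3, 0.5]
finger_gap: 1.001
gripper_force: 0.0
t 1.2 now box mm [-296.6  266.7  231.2] tip h 124.2 turn [-0.01 -0.    0.01] shift cm [-14.66 -28.37   3.42] gap 1.001 F box [ 1.3 -0.1  0.5]
```

```bash
python3 -m pendant '[[[0,0,0],[-2,-4,0],8.54],[[0,0,0],[-2,-4,0],8.54],[[0,0,0],[-2,-4,0],8.54],[[0,0,0],[-2,-4,0],8.54],[[0,0,0],[-2,-4,0],8.54],[[0,0,0],[-2,-4,0],8.54],[[0,0,0],[-1.5,-3,0],8.54],[[0,0,0],[0,0,1],8.54],[[0,0,0],[0,0,0],8.54],[[0,0,0],[0,0,0],8.54]]'
python3 - <<'E'
from h import *
import cv2
go(-150,-17,60)
t=manip.read_camera("top")[150:285,265:405,::-1]; s=manip.read_camera("side")[150:315,240:430,::-1]
a=cv2.resize(t,(480,463),interpolation=cv2.INTER_CUBIC);b=cv2.resize(s,(533,463),interpolation=cv2.INTER_CUBIC)
cv2.imwrite("pics/d1.png",cv2.resize(np.hstack([a,b]),(800,366)))
E
```

```text
t: 2.2
tool_pos: [0.4789, 0.0238, 0.221]
eef_rot: [-0.173, -3.136, -0.0]
contact_force: [0.3, 0.2, 0.0]
finger_gap: 1.002
gripper_force: 0.0
t 2.2 now box mm [-162.7   -0.6  221. ] tip h 114.0 turn [ 0.   -0.07  0.07] shift cm [-1.27 -1.64  5.4 ] gap 1.002 F box [0.3 0.3 0. ]
```

View pics/d1.png

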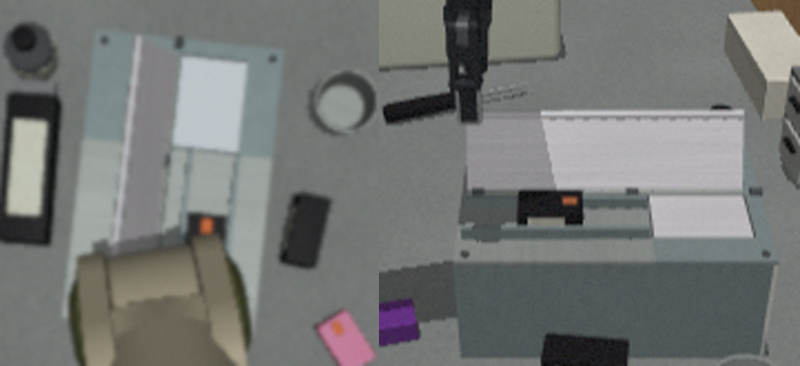

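The gripper hangs over the near end of the deck, behind the cartridge (orange label at (207,226) in the left half, block at (550,207) in the right half). Next it moves to x -150, y -17 and presses down.

```bash
python3 -m pendant '[[[0,0,0],[-1.3,-1.6,0],8.54],[[0,0,0],[0,0,2.5],8.54],[[0,0,0],[0,0,2.5],8.54],[[0,0,0],[0,0,0.7],8.54],[[0,0,0],[0,0,0.7],8.54],[[0,0,0],[0,0,0.7],8.54],[[0,0,0],[0,0,0.7],8.54],[[0,0,0],[0,0,0.7],8.54],[[0,0,0],[0,0,0.7],8.54],[[0,0,0],[0,0,0],8.54]]' && python3 -c "
from h import *
go(-150,-17,16)"
```

```text
t: 3.3
tool_pos: [0.4908, 0.0054, 0.1287]
eef_rot: [-0.175, -3.137, 0.0]
contact_force: [0.9, -3.0, 1.1]
finger_gap: 1.002
gripper_force: 1.4
t 3.3 now box mm [-148.9  -17.7  128.7] tip h 21.7 turn [-0.01 -0.   -0.02] shift cm [0.11 0.07 0.57] gap 1.002 F box [ 1.2 -2.9  1.1]
```

```bash
python3 -m pendant '[[[0,0,0],[0,0.6,0.1],8.54],[[0,0,0],[0,0.6,0.1],8.54],[[0,0,0],[0,0.6,0.1],8.54],[[0,0,0],[0,0.6,0.1],8.54],[[0,0,0],[0,0.6,0],8.54],[[0,0,0],[0,0,0],8.54],[[0,0,0],[0,0,0.4],8.54],[[0,0,0],[0,0,0.4],8.54],[[0,0,0],[0,0,0.2],8.54],[[0,0,0],[0,0,0],8.54]]'
python3 - <<'E'
from h import *
import cv2
go(-150,12.5,7)
t=manip.read_camera("top")[150:285,265:405,::-1]; s=manip.read_camera("side")[170:300,250:425,::-1]
a=cv2.resize(t,(400,386),interpolation=cv2.INTER_CUBIC);b=cv2.resize(s,(520,386),interpolation=cv2.INTER_CUBIC)
cv2.imwrite("pics/d2.png",cv2.resize(np.hstack([a,b]),(800,336)))
E
```

```text
t: 4.3
tool_pos: [0.4941, 0.0355, 0.115]
eef_rot: [0.175, 3.137, 0.0]
contact_force: [0.7, 1.8, 2.5]
finger_gap: 1.001
gripper_force: 1.4
t 4.3 now box mm [-148.9   12.6  115. ] tip h 8.0 turn [0.01 0.   0.  ] shift cm [ 0.11 -0.01  0.1 ] gap 1.001 F box [0.5 1.8 2.5]
```

View pics/d2.png

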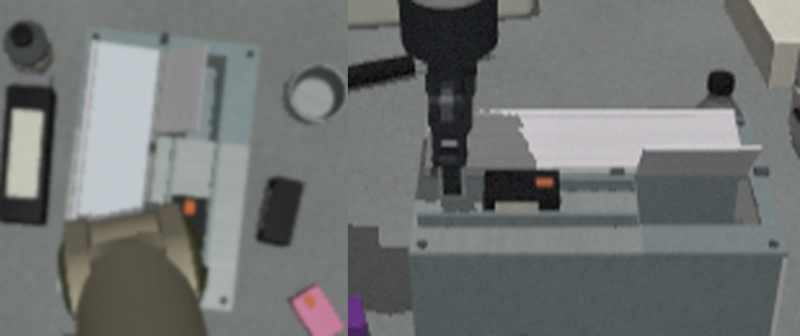

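The wing is down under the left finger, the leaf stands up at (185,90) left and (700,160) right, and the right finger is in the lane at (452,180), behind the cartridge at (520,190). I'll check the angle while starting the push.

```bash
python3 - <<'E'
from h import *
for th in(.65,.75,.85,.95):
    q=np.array([[.002,.010-.072*np.cos(th),.12+.072*np.sin(th)],[.093,.010-.072*np.cos(th),.12+.072*np.sin(th)]])
    print(th,proj("side",BR.apply(q)+BP).round(1).tolist())
print("seen",[(638-348)/2.584+250,150/2.585+170],[(760-348)/2.584+250,148/2.585+170])
E
python3 -m pendant '[[[0,0,0],[0,0,0.2],8.54],[[0,0,0],[-1,0,0],8.54],[[0,0,0],[-1,0,0],8.54],[[0,0,0],[-0.8,0,0],8.54],[[0,0,0],[-0.8,0,0],8.54],[[0,0,0],[-0.8,0,0],8.54],[[0,0,0],[-0.8,0,0],8.54],[[0,0,0],[0,0,0],8.54]]' && python3 -c "
from h import *
go(-75,12.5,6)"
```

```text
0.65 [[364.2, 235.4], [409.8, 235.1]]
0.75 [[364.2, 231.8], [409.7, 231.5]]
0.85 [[364.1, 228.3], [409.6, 228.0]]
0.95 [[364.0, 224.8], [409.4, 224.5]]
seen [362.22910216718265, 228.02707930367507] [409.44272445820434, 227.25338491295938]
t: 5.2
tool_pos: [0.5476, 0.0293, 0.1134]
eef_rot: [0.176, 3.134, 0.0]
contact_force: [1.9, -1.1, 3.3]
finger_gap: 1.0
gripper_force: 1.4
t 5.2 now box mm [-95.1  12.4 113.4] tip h 6.4 turn [ 0.02  0.13 -0.04] shift cm [-2.01  0.01  0.04] gap 1.0 F box [ 2.  -0.9  3.3]
```

```bash
python3 -m pendant '[[[0,0,0],[-0.8,0,0],8.54],[[0,0,0],[-0.8,0,0],8.54],[[0,0,0],[-0.8,0,0],8.54],[[0,0,0],[-0.8,0,0],8.54],[[0,0,0],[-0.8,0,0],8.54],[[0,0,0],[-0.8,0,0],8.54],[[0,0,0],[0,0,0],8.54]]'
python3 - <<'E'
from h import *
import cv2
go(-11,12.5,6)
s=manip.read_camera("side")[170:300,250:425,::-1]
cv2.imwrite("pics/d3.png",cv2.resize(s,(520,386),interpolation=cv2.INTER_CUBIC))
E
```

```text
t: 5.9
tool_pos: [0.5953, 0.024, 0.1134]
eef_rot: [0.175, 3.134, 0.0]
contact_force: [2.2, -1.7, 3.7]
finger_gap: 1.0
gripper_force: 1.4
t 5.9 now box mm [-47.1  12.5 113.4] tip h 6.4 turn [ 0.02  0.14 -0.03] shift cm [-3.61  0.    0.04] gap 1.0 F box [ 2.4 -1.4  3.7]
```

View pics/d3.png

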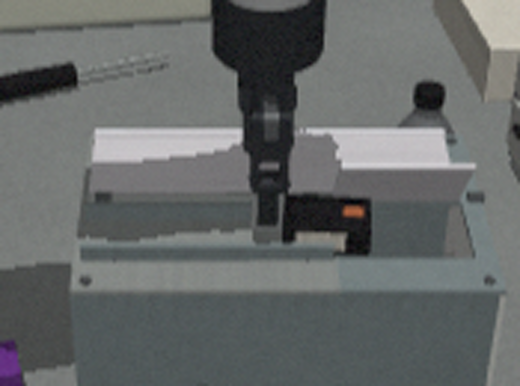

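The cartridge (290–370, 200–250) is against the finger and partly over the hole, under the open leaf. I'll push on another 36 mm.

```bash
python3 -m pendant '[[[0,0,0],[-0.8,0,0],8.54],[[0,0,0],[-0.8,0,0],8.54],[[0,0,0],[-0.8,0,0],8.54],[[0,0,0],[-0.8,0,0],8.54],[[0,0,0],[-0.3,0,0],8.54],[[0,0,0],[0,0,0],8.54],[[0,0,0],[0,0,0],8.54],[[0,0,0],[0,0,0],8.54],[[0,0,0],[0,0,0],8.54],[[0,0,0],[0,0,0],8.54]]'
python3 - <<'E'
from h import *
import cv2
go(-11,12.5,6)
s=manip.read_camera("side")[170:300,250:425,::-1]; t=manip.read_camera("top")[150:285,265:405,::-1]
a=cv2.resize(t,(400,386),interpolation=cv2.INTER_CUBIC);b=cv2.resize(s,(520,386),interpolation=cv2.INTER_CUBIC)
cv2.imwrite("pics/d4.png",cv2.resize(np.hstack([a,b]),(800,336)))
E
```

```text
t: 6.95
tool_pos: [0.6284, 0.0203, 0.1135]
eef_rot: [0.175, 3.136, 0.0]
contact_force: [2.5, -0.9, 2.9]
finger_gap: 1.006
gripper_force: 1.4
t 6.95 now box mm [-13.8  12.5 113.5] tip h 6.5 turn [ 0.01  0.05 -0.  ] shift cm [-0.28  0.    0.05] gap 1.006 F box [ 2.6 -0.6  2.9]
```

View pics/d4.png

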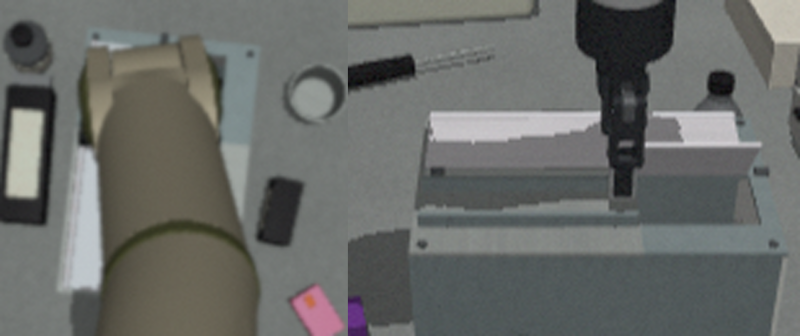

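The lane and the visible part of the hole are empty, so the cartridge has dropped, and the flap is still up. I'll back off slightly, then rise so the flap closes.

```bash
python3 -m pendant '[[[0,0,0],[0.7,0,0],8.54],[[0,0,0],[0.7,0,0],8.54],[[0,0,0],[0,0,-1.5],8.54],[[0,0,0],[0,0,-1.5],8.54],[[0,0,0],[0,0,-1.5],8.54],[[0,0,0],[0,0,-2],8.54],[[0,0,0],[0,0,-3],8.54],[[0,0,0],[0,0,-4],8.54],[[0,0,0],[0,0,-4],8.54],[[0,0,0],[2,0,-2],8.54],[[0,0,0],[4,0,0],8.54],[[0,0,0],[4,0,0],8.54]]' && python3 -m pendant '[[[0,0,0],[4,0,0],8.54],[[0,0,0],[3,0,0],8.54],[[0,0,0],[0,0,0],8.54],[[0,0,0],[0,0,0],8.54],[[0,0,0],[0,0,0],8.54]]'
python3 - <<'E'
from h import *
import cv2
go(-11,12.5,6)
s=manip.read_camera("side")[170:340,220:440,::-1]; t=manip.read_camera("top")[150:285,265:405,::-1]
a=cv2.resize(t,(400,386),interpolation=cv2.INTER_CUBIC);b=cv2.resize(s,(500,386),interpolation=cv2.INTER_CUBIC)
cv2.imwrite("pics/d5.png",cv2.resize(np.hstack([a,b]),(800,343)))
E
```

```text
t: 8.25
tool_pos: [0.5121, 0.0332, 0.3079]
eef_rot: [-0.174, -3.135, 0.001]
contact_force: [-0.6, -0.6, 0.0]
finger_gap: 1.001
gripper_force: 0.0
t: 8.75
tool_pos: [0.4456, 0.0408, 0.3081]
eef_rot: [-0.174, -3.137, 0.0]
contact_force: [-0.5, -0.1, 0.3]
finger_gap: 0.998
gripper_force: 0.0
t 8.75 now box mm [-197.8   12.5  308.1] tip h 201.1 turn [-0.01 -0.01  0.01] shift cm [-18.68  -0.    19.51] gap 0.998 F box [-0.5 -0.1  0.3]
```

View pics/d5.png

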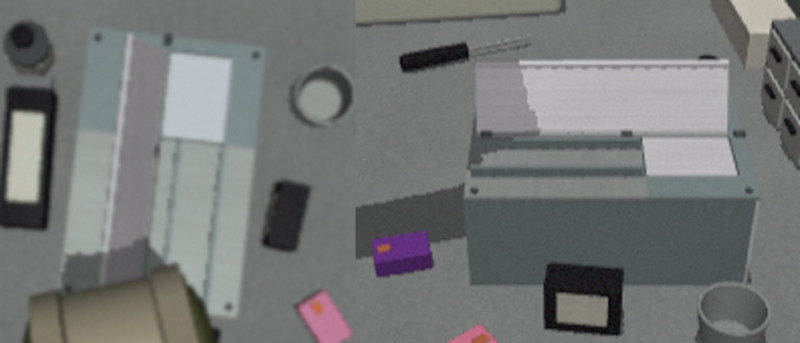

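The flap is shut flush (leaf at (197,97) left and (690,157) right), the lane is empty, the bystanders visible in these crops have not moved, and the gripper is clear.

```bash
python3 -c "
from rig import manip
print(manip.job_done())"
```

```text
the job is handed in; nothing more can be done
None
```

I handed the job in at about 8.8 s: the used cartridge dropped through the hole with the flap held open, the flap then swung shut, and the arm is clear of everything; the hand-in returned no verdict.

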